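Weigh the honey jars together and set them on the serving board

TASK

Weigh all the honey jars together on the kitchen scale: slide the scale's lock all the way to the free end (towards the plunger), press the plunger down to its stop and let it up to zero the still empty scale, stand every jar upright on the platform and let go, then press the plunger to its stop again to take the reading. After that stand all the jars upright on the wooden serving board and, once they are all there, slide the lock fully home again. Do not drop a jar, and leave the other things on the table where they are.

Things in the scene. Friction and masses are not known exactly. Their poses are not given: they have to be found in the camera images.
- scale: white kitchen scale, fixed, 290 x 230 mm (its x, y), base 30 mm high. Origin: centre of its underside on the table; its x points away from the robot, y to the left, z up. A steel platform covers its far part; on the 30 mm high strip nearest the robot are the lock slider and the plunger. The platform does not sink under load.
- platform (a point): centre of the top face of the scale's flat, rimless steel platform: 200 mm along x, 220 mm along y, top 45 mm above the table; axes as the scale's
- plunger_top (a point): centre of the top of the spring plunger's round aluminium head (44 mm across, 12 mm thick); unpressed it stands 70 mm above the table, at x -100, y +65 mm in the scale's frame; moves with the head
- plunger (a joint): plunger travel in m: 0 up, 0.014 down at its stop; a spring (about 2 N at first, 6.5 N at the stop) brings it back up
- lock_top (a point): centre of the top of the lock slider's black grip: upright block 22 mm along x, 16 mm along y, standing 36 mm out of the strip (top 65 to 66 mm above the table); at x -100 mm in the scale's frame and y -85 mm when home; moves with the grip
- lock (a joint): lock slider in m along the scale's +y: 0 fully home (locked, the end away from the plunger), 0.07 at the far end next to the plunger (free); about 1.5 N of friction, stays where it is left
- board: square flat wooden serving board, fixed, 220 x 220 mm, 16 mm thick, no rim. Origin: centre of its underside on the table. It stands on one side of the scale, left or right, the jars' grey cloth mat (240 x 240 x 3 mm, fixed) on the other
- board_top (a point): centre of the board's flat top face, 16 mm above the table; axes along its sides
- jar_a: amber glass jar with aluminium screw lid, 66 mm across (the top 15 mm, the lid, 62 mm), heavy base, 84 mm high, 0.24 to 0.42 kg, at first upright on the mat. Origin: centre of its underside; z is its axis, up. Two or three of the four jars are there in a run; the others are absent (None)
- jar_b: amber glass jar with aluminium screw lid, 66 mm across (the top 15 mm, the lid, 62 mm), heavy base, 78 mm high, 0.24 to 0.42 kg, at first upright on the mat. Origin: centre of its underside; z is its axis, up. Two or three of the four jars are there in a run; the others are absent (None)
- jar_c: amber glass jar with aluminium screw lid, 66 mm across (the top 15 mm, the lid, 62 mm), heavy base, 72 mm high, 0.24 to 0.42 kg, at first upright on the mat. Origin: centre of its underside; z is its axis, up. Two or three of the four jars are there in a run; the others are absent (None)
- jar_d: amber glass jar with aluminium screw lid, 66 mm across (the top 15 mm, the lid, 62 mm), heavy base, 66 mm high, 0.24 to 0.42 kg, at first upright on the mat. Origin: centre of its underside; z is its axis, up. Two or three of the four jars are there in a run; the others are absent (None)
- butter_dish: white ceramic butter dish with hinged lid, 100 x 160 x 73 mm; bystander, loose, to be left where it is. Origin: centre of its underside
- mug_a: matte blue mug standing on the coaster, 80 mm across, 88 mm high; bystander, loose, to be left where it is. Origin: centre of its underside
- mug_b: matte blue mug, 80 mm across, 88 mm high; bystander, loose, to be left where it is. Origin: centre of its underside
- coaster: aluminium coaster, 96 mm across, 6 mm thick; bystander, loose, to be left where it is. Origin: centre of its underside
- pepper_mill: dark wooden pepper mill, 52 mm across, 145 mm high; bystander, loose, to be left where it is. Origin: centre of its underside

How it is judged:
By the outcome, as a careful person would: the job done as asked, in the order asked, and still so for the second after the job is handed in, with the robot touching nothing.
Of jar_a, jar_b, jar_c, jar_d only 2 to 3 are there at a start; the rules pass over those that are not, and their reading is None.
At some moment in a run one of jar_a, jar_b, jar_c, jar_d may be knocked a few centimetres aside while the robot is not near it.
It also fails if it takes over 210 s, if anything falls off the work surface, if the arm or the gripper's body presses on something with over 40 N, if the wrist force passes 120 N, or if a joint passes its speed limit or range.

ROBOT

A 6-joint arm with a two-finger parallel gripper is mounted at the origin on the work surface. World frame = base frame: x ahead of the robot, y to its left, z up, the work surface at z = 0. Lengths are in m, angles in degrees, forces in N, time in s.
With the tool pointing down it reaches from about 0.3 to 0.75 m from the base axis. Payload 8.5 kg.
Tool frame: the origin (TCP) lies midway between the tips of the shut fingers; the grasp point (between the pads) lies 19 mm behind it (env.grasp_offset is the distance from the TCP to the grasp point, in m); z points along the fingers, y is the line along which they close (so a half turn about z gives the same grasp; the last joint's range is limited). The gripper opens to 85 mm and grips with 20 to 120 N. Pads are 22 mm wide; open, the fingers measure 114 mm over their backs; the gripper's body (76 mm by 85 mm) begins 54 mm behind the grasp point. The pads swing forward as they close: fully open they stand 13 mm farther back than shut.
Start: joints at [58.768, 21.807, 74.336, -0, 83.858, -12.336], TCP at [0.178, 0.52, 0.231] pointing down, gripper open.
Joint ranges: [-178.18, 178.18], [-50.72, 133.34], [12.68, 142.11], [-81.47, 261.47], [9.98, 163.14], [-165.26, 165.26]. Speed limits (degrees/s): [136.94, 136.94, 180, 180, 180, 180].

INTERFACE

Orientations are given as a 3x3 rotation matrix whose columns are the frame's x, y, z axes.
In Python, from rig import env gives the robot as it stands.
- The arm moves only by the tool servo_tool, never from a script. Its argument "deltas" is text: rows parted by semicolons, each of 7 numbers parted by spaces: the opening, from 0 (shut) to 1 (fully open), then the shift along the tool's x, y, z in mm, then the turn, a rotation vector about the tool's x, y, z in rad. A call has 1 to 8 rows; each row shifts and turns the commanded pose from where the row before left it, along the tool's axes as they then stand; what a row does not reach is not made up. A row lasts 1/12 s, in which the tool goes at most 41.7 mm and 7.16 degrees, less where a joint would pass 70% of its speed; a pose out of reach is approached as far as the arm can. A call is refused whole if a number of a shift passes 41.7 or a number of a turn 0.125, either way. A call with a gripper value outside its range is refused whole. The fingers move at their own pace and stop on an object; "newtons" is the grip in N (left out, the last holds). Time passes only in rows, so rows that do not move let the fingers close. It gives the time, the measured TCP pose, the force, the opening and the grip force at its end, in the units of the state.
- env.observe(): the state, without advancing time (a new reading comes with each control period).
- env.get_image(name): name is "side" or "top" or "wrist"; returns a dict with "img" (384x512x3 uint8, red, green, blue), "depth" (384x512 float32, m along the optical axis (not along the pixel's ray), 0 where there is no reading), "camera_matrix" (3x3 intrinsics, pixels), "D" ([k1, k2, p1, p2, k3] as OpenCV has them; the pictures are not rectified), "world_to_cam" (4x4, takes a point from world to camera coordinates). Camera axes: x right, y down, z forward; pixel columns grow to the right and rows downward; lengths in m; the calibration is good to about 2 mm. A picture is of the moment at which its call begins.
- env.close_job(): hands the job in; it is judged then, once.
Trained networks look in a picture, given as the dict that the camera call returned (one of the last four; its "shot" number tells which), for a name from the list of things; names that differ only in an ending like _2 or _b are one class to them, and where a whole thing is asked for, a point or a joint stands for the part that bears it (a point fixed in the world has none). Each returns a list of dicts, best first, with "conf" (0 to 1); they miss things now and then, are a little off and sometimes report something else, mostly with a low value. They report only what shows in the picture. A call takes as long as a camera call.
- env.spot_in(name, picture): "bbox" ([centre column, centre row, width, height] in pixels, round what is visible of it).
- env.spot_point(name, picture): "uv" ([column, row] in pixels: a listed point, or the origin of a listed thing).
The state is a dict: "time_s": time; "q": joint angles; "qvel": joint speeds; "joint_efforts": joint torques, N m; "position": TCP position; "tool_rot": TCP orientation; "ft_force": force on the tool from outside, world axes, zero at the start; "wrist_torque": the same for the moment, N m; "grip_width": finger opening in m; "gripper_force": force on a finger pad.
Only numpy, scipy, OpenCV 4.12 (cv2) and the standard library are available. Lean on these libraries where they do the work, as an engineer would, in place of code of your own. Each camera call takes 0.05 s, during which the arm holds its last target. There are 200 camera calls.

## Working session

There is one attempt and no reset: what is moved stays moved. The work goes in short steps, Python scripts to look and compute and a tool call to move; the robot and the scene stay as the last step left them, time stands still between calls to the robot, and variables do not carry over. Pictures are saved under pics/ and viewed, at most 14 in all, crops included, and the job is handed in when it is done.

Besides the shell and the picture viewer there is one more tool, called after "Call:" as a command line: name --argument value ..., lists and objects as JSON in quotes. servo_tool: Moves the arm, as the interface text tells. Its arguments: {"type":"object","properties":{"deltas":{"type":"string"},"newtons":{"type":"number"}},"required":["deltas"]}

```bash
ls; mkdir -p pics; cat > h.py <<'E'
import numpy as np, cv2
from rig import env
def cam(n,save=None):
    p=env.get_image(n)
    if save: cv2.imwrite(f'pics/{save}.png',p['img'][:,:,::-1])
    return p
def ray(p,uv):
    K=np.array(p['camera_matrix']);D=np.array(p['D'],float)
    x=cv2.undistortPoints(np.array([[uv]],float),K,D)[0,0]
    T=np.linalg.inv(np.array(p['world_to_cam']))
    return T[:3,3],T[:3,:3]@np.array([x[0],x[1],1.])
def atz(p,uv,z):
    o,d=ray(p,uv); return o+d*(z-o[2])/d[2]
def atdepth(p,uv):
    u,v=int(round(uv[0])),int(round(uv[1])); w=p['depth'][max(v-2,0):v+3,max(u-2,0):u+3]
    o,d=ray(p,uv); return o+d*np.median(w[w>0]) if (w>0).any() else None
def proj(p,X):
    T=np.array(p['world_to_cam']);c=T[:3,:3]@np.array(X)+T[:3,3]
    return cv2.projectPoints(c[None],np.zeros(3),np.zeros(3),np.array(p['camera_matrix']),np.array(p['D'],float))[0].ravel()
def cloud(p):
    h,w=p['depth'].shape
    g=np.stack(np.meshgrid(np.arange(w),np.arange(h)),-1).reshape(-1,1,2).astype(float)
    x=cv2.undistortPoints(g,np.array(p['camera_matrix']),np.array(p['D'],float)).reshape(h,w,2)
    d=p['depth'][...,None]; X=np.concatenate([x*d,d],-1)
    T=np.linalg.inv(np.array(p['world_to_cam'])); return X@T[:3,:3].T+T[:3,3]
E
python3 - <<'E'
from h import *
np.set_printoptions(precision=3,suppress=True)
print(env.observe())
for n in ('top','side'):
    p=cam(n,n+'0')
    for t in ['platform','plunger_top','lock_top','board_top','jar_a','butter_dish','mug_a','coaster','pepper_mill','scale']:
        for r in env.spot_point(t,p)[:4]:
            a=atdepth(p,r['uv'])
            print(n,t,round(r['conf'],2),np.array(r['uv']),a,atz(p,r['uv'],0)[:2])
E
```

```text
pics
{'time_s': 0.0, 'q': array([ 58.769,  21.842,  74.385,  -0.001,  83.86 , -12.336]), 'qvel': array([ 0.022,  0.089,  0.011, -0.178, -0.018, -0.075]), 'joint_efforts': array([ -0.001, -44.846, -23.128,  -0.   ,   0.005,   0.   ]), 'position': array([0.178, 0.52 , 0.231]), 'tool_rot': array([[-0.946,  0.324, -0.001],
       [ 0.324,  0.946, -0.001],
       [ 0.   , -0.001, -1.   ]]), 'ft_force': array([ 0.509, -0.591,  0.144]), 'wrist_torque': array([0.032, 0.012, 0.011]), 'gripper_force': 0.0, 'grip_width': 0.08562266222730898}
top platform 0.96 [258.9 192.1] [ 0.605 -0.014  0.044] [ 0.61  -0.015]
top plunger_top 0.67 [232.4 248.2] [0.458 0.054 0.069] [0.456 0.057]
top lock_top 0.4 [285.8 247.5] [ 0.46  -0.084  0.064] [ 0.459 -0.088]
top board_top 0.88 [375.9 231.3] [ 0.503 -0.332  0.015] [ 0.503 -0.336]
top jar_a 0.98 [161.2 251.5] [0.449 0.236 0.075] [0.447 0.251]
top jar_a 0.95 [124.6 206.1] [0.564 0.332 0.081] [0.57  0.355]
top butter_dish 0.6 [251.6 127.9] [0.776 0.005 0.057] [0.79  0.006]
top mug_a 0.92 [163.6 151.8] [0.72  0.248 0.011] [0.722 0.251]
top mug_a 0.76 [344.6 15
[... 692 characters left out ...]
0.08   0.064] [ 0.448 -0.144]
side lock_top 0.56 [270.7 340.7] [0.578 0.379 0.078] [0.578 0.348]
side board_top 0.7 [307.9 128.9] [ 0.5   -0.349  0.015] [ 0.498 -0.368]
side jar_a 0.58 [331.4 300.4] [0.456 0.275 0.059] [0.446 0.244]
side butter_dish 0.95 [196.7 208.8] [0.783 0.05  0.057] [0.798 0.004]
side mug_a 0.93 [236.9 148. ] [ 0.713 -0.211  0.035] [ 0.719 -0.251]
side mug_a 0.55 [202.9 290.8] [0.724 0.287 0.083] [0.739 0.244]
side coaster 0.79 [201.2 292.4] [0.727 0.29  0.081] [0.742 0.248]
side pepper_mill 0.8 [191.6 258.1] [0.773 0.18  0.034] [0.781 0.159]
side scale 0.88 [283.2 212.5] [0.567 0.032 0.044] [ 0.566 -0.005]
side scale 0.19 [204.  294.8] [0.721 0.293 0.078] [0.735 0.253]
```

```bash
python3 - <<'E'
from h import *
a=cv2.imread('pics/top0.png');b=cv2.imread('pics/side0.png')
cv2.imwrite('pics/both.png',np.vstack([a[90:360],b[60:384]]))
p=cam('top');C=cloud(p)
# jar tops
m=(C[...,2]>.055)&(C[...,2]<.1)&(C[...,1]>.15)&(C[...,1]<.42)&(C[...,0]<.67)&(C[...,0]>.38)
n,l,s,c=cv2.connectedComponentsWithStats(m.astype(np.uint8))
for i in range(1,n):
    if s[i,4]>40:
        q=C[l==i]; zt=np.percentile(q[:,2],90); t=q[q[:,2]>zt-.006]
        (cc,r)=cv2.minEnclosingCircle(t[:,:2].astype(np.float32))
        print('jar',s[i],zt,t.mean(0),cc,r)
def rect(m,nm):
    n,l,s,c=cv2.connectedComponentsWithStats(m.astype(np.uint8)); i=1+np.argmax(s[1:,4])
    print(nm,cv2.minAreaRect(C[l==i][:,:2].astype(np.float32)),s[i,4])
x,y,z=C[...,0],C[...,1],C[...,2]
rect((abs(z-.045)<.006)&(abs(y)<.2)&(x>.45)&(x<.74),'platform')
rect((abs(z-.016)<.006)&(y<-.18)&(x<.66),'board')
rect((z>.062)&(z<.076)&(abs(x-.458)<.04)&(abs(y-.055)<.04),'plunger')
rect((z>.055)&(z<.076)&(abs(x-.458)<.04)&(abs(y+.084)<.04),'lock')
E
```

```text
jar [107 190  27  25 535] 0.08283638911192917 [0.57674169 0.34859879 0.0805433 ] (0.57588130235672, 0.34867802262306213) 0.03220659866929054
jar [146 240  26  26 514] 0.07715360848139796 [0.44535489 0.24556901 0.07475412] (0.4456033706665039, 0.24608998000621796) 0.03145957365632057
platform ((0.6079452037811279, -0.012637622654438019), (0.22014620900154114, 0.2004934549331665), 88.5722885131836) 6064
board ((0.5054599642753601, -0.3344324827194214), (0.2217753529548645, 0.2207815796136856), 6.819092750549316) 6419
plunger ((0.46337708830833435, 0.05518024414777756), (0.04109141230583191, 0.041325025260448456), 0.1904437243938446) 223
lock ((0.4611237049102783, -0.08425742387771606), (0.01567208580672741, 0.020589124411344528), 89.70362091064453) 57
```

View pics/both.png

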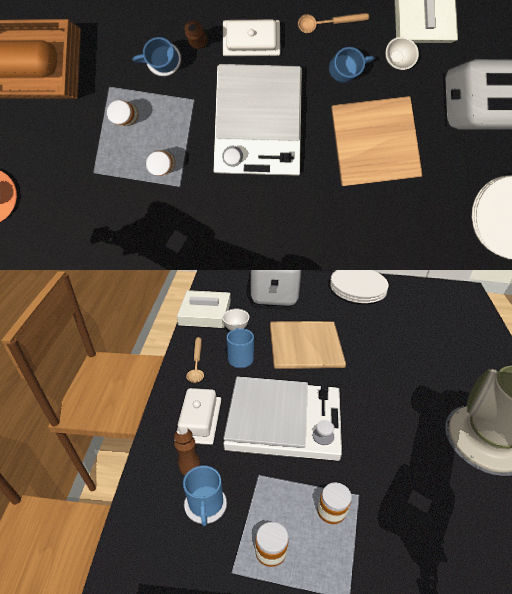

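Two jars stand on the mat, at top-picture (120,203) and (160,251). The scale is in the middle and the board is on the right at (376,231). I'll align the tool with the scale first.

Call:
servo_tool --deltas "0 0 0 0 0 0 -0.102; 0 0 0 0 0 0 -0.102; 0 0 0 0 0 0 -0.103; 0 0 0 0 0 0 0"

```text
time_s: 1.48
position: [0.1781, 0.5203, 0.2313]
tool_rot: [[-1.0, 0.019, -0.0], [0.019, 1.0, -0.0], [0.0, -0.0, -1.0]]
ft_force: [0.6, 0.3, 0.1]
grip_width: 0.0388
gripper_force: 0.0
```

```bash
cat >> h.py <<'E'
Y=np.deg2rad(-1.43); PL=np.array([.608,-.0126]); RS=np.array([[np.cos(Y),-np.sin(Y)],[np.sin(Y),np.cos(Y)]])
def sc(x,y,z): # scale frame -> world
    return np.r_[PL+RS@np.array([x-.045,y]),z]
def to(*ts):
    s=env.observe(); q=s['position']; R=s['tool_rot']
    print('now',np.round(q,4),'t',round(s['time_s'],2),'F',np.round(s['ft_force'],1),'w',round(s['grip_width'],4))
    for t in ts:
        t=np.array(t,float); print('->',np.round(t,3),'tool mm',np.round(R.T@(t-q)*1000,1)); q=t
E
python3 - <<'E'
from h import *
print(np.round(env.observe()['tool_rot'],3))
for n in('top','side'):
    p=cam(n);C=cloud(p);x,y,z=C[...,0],C[...,1],C[...,2]
    m=(z>.05)&(z<.076)&(abs(x-.46)<.03)&(y>-.13)&(y<.01)
    q=(C[m]-np.r_[PL,0])[:,:2]@RS+[.045,0]; print(n,m.sum(),q.min(0),q.max(0),q.mean(0), C[m][:,2].max())
to(sc(-.1,-.14,.2),sc(-.1,-.14,.045))
E
```

```text
[[-1.     0.019 -0.   ]
 [ 0.019  1.    -0.   ]
 [ 0.    -0.    -1.   ]]
top 57 [-0.11054662 -0.08331174] [-0.08964136 -0.06733968] [-0.0997681  -0.07445707] 0.06971518041595859
side 65 [-0.11083591 -0.08568656] [-0.08931029 -0.06615744] [-0.10008687 -0.07263405] 0.06852494306967849
now [0.1781 0.5203 0.2313] t 1.58 F [ 0.4  0.1 -0.2] w 0.0233
-> [ 0.46  -0.149  0.2  ] tool mm [-298.8 -661.7   31.3]
-> [ 0.46  -0.149  0.045] tool mm [ -0.   0. 155.]
```

Call:
servo_tool --deltas "0 -15 -15 0 0 0 0; 0 -22 -30 4 0 0 0; 0 -22 -36 4 0 0 0; 0 -22 -36 4 0 0 0; 0 -22 -36 4 0 0 0; 0 -22 -36 4 0 0 0; 0 -22 -36 4 0 0 0; 0 -22 -36 4 0 0 0"

```text
time_s: 2.25
position: [0.3395, 0.2575, 0.2038]
tool_rot: [[-1.0, 0.026, 0.001], [0.026, 1.0, 0.0], [-0.001, 0.0, -1.0]]
ft_force: [1.0, 0.7, -0.5]
grip_width: 0.0001
gripper_force: 0.0
```

Call:
servo_tool --deltas "0 -22 -38 0 0 0 0; 0 -22 -38 0 0 0 0; 0 -22 -38 0 0 0 0; 0 -22 -38 0 0 0 0; 0 -20 -38 0 0 0 0; 0 -20 -38 0 0 0 0; 0 0 -38 0 0 0 0; 0 0 -38 0 0 0 0"

```text
time_s: 2.92
position: [0.4549, -0.0396, 0.2036]
tool_rot: [[-1.0, 0.026, 0.0], [0.026, 1.0, -0.0], [-0.0, -0.0, -1.0]]
ft_force: [1.2, 0.4, 0.8]
grip_width: -0.0001
gripper_force: 0.0
```

```bash
python3 - <<'E'
from h import *
to(sc(-.1,-.14,.2),sc(-.1,-.14,.045))
E
```

```text
now [ 0.4549 -0.0396  0.2036] t 2.92 F [1.2 0.4 0.8] w -0.0001
-> [ 0.46  -0.149  0.2  ] tool mm [  -7.5 -109.2    3.6]
-> [ 0.46  -0.149  0.045] tool mm [  0.   0. 155.]
```

Call:
servo_tool --deltas "0 -3 -36 0 0 0 0; 0 -3 -36 0 0 0 0; 0 -2 -36 4 0 0 0; 0 0 0 38 0 0 0; 0 0 0 38 0 0 0; 0 0 0 38 0 0 0; 0 0 0 30 0 0 0; 0 0 0 0 0 0 0"

```text
time_s: 3.58
position: [0.4577, -0.1444, 0.0514]
tool_rot: [[-1.0, 0.026, -0.008], [0.026, 1.0, 0.005], [0.008, 0.005, -1.0]]
ft_force: [-1.2, 0.4, -0.0]
grip_width: 0.0002
gripper_force: 0.0
```

```bash
python3 - <<'E'
from h import *
to(sc(-.1,-.14,.045),sc(-.1,-.015-.022,.045))
p=cam('wrist','w1')
E
```

```text
now [ 0.4577 -0.1444  0.0514] t 3.58 F [-1.2  0.4 -0. ] w 0.0002
-> [ 0.46  -0.149  0.045] tool mm [-2.  -4.5  6.3]
-> [ 0.462 -0.046  0.045] tool mm [1.00e-01 1.03e+02 5.00e-01]
```

View pics/w1.png

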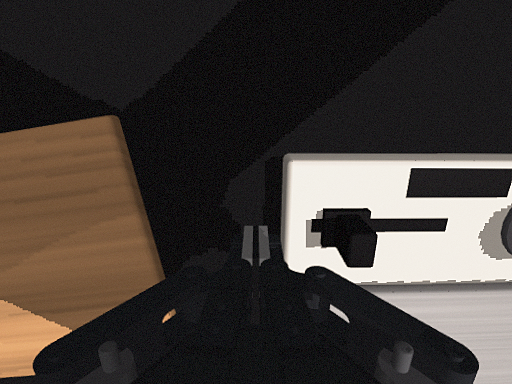

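Call:
servo_tool --deltas "0 -2 10 3 0 0 0; 0 0 15 0 0 0 0; 0 0 15 0 0 0 0; 0 0 12 0 0 0 0; 0 0 12 0 0 0 0; 0 0 10 0 0 0 0; 0 0 8 0 0 0 0; 0 0 6 0 0 0 0"

```text
time_s: 4.3
position: [0.4645, -0.0569, 0.0533]
tool_rot: [[-1.0, 0.022, 0.001], [0.022, 1.0, -0.001], [-0.001, -0.0, -1.0]]
ft_force: [1.0, -1.2, 1.8]
grip_width: -0.0001
gripper_force: 0.9
```

```bash
python3 - <<'E'
from h import *
to(sc(-.1,-.015-.018,.045))
p=cam('top');C=cloud(p);x,y,z=C[...,0],C[...,1],C[...,2]
print(env.spot_point('lock_top',p)[:1], [ (atz(p,r['uv'],.065)[:2]-PL)@RS for r in env.spot_point('lock_top',p)[:1]])
E
```

```text
now [ 0.4645 -0.0569  0.0533] t 4.3 F [ 1.  -1.2  1.8] w -0.0001
-> [ 0.462 -0.042  0.045] tool mm [ 2.6 14.8  8.2]
[] []
```

Call:
servo_tool --deltas "0 2 4 5 0 0 0; 0 0 4 0 0 0 0; 0 0 4 0 0 0 0; 0 0 3 0 0 0 0; 0 0 3 0 0 0 0; 0 0 0 0 0 0 0"

```text
time_s: 4.95
position: [0.4623, -0.0444, 0.0475]
tool_rot: [[-1.0, 0.02, -0.002], [0.02, 1.0, -0.01], [0.002, -0.01, -1.0]]
ft_force: [-8.4, -37.8, -5.8]
grip_width: -0.0002
gripper_force: 19.0
```

Call:
servo_tool --deltas "0 0 -8 0 0 0 0; 0 0 -14 0 0 0 0; 0 0 -10 -20 0 0 0; 0 0 0 -35 0 0 0; 0 0 0 -10 0 0 0; 0 0 0 0 0 0 0"

```text
time_s: 5.45
position: [0.4628, -0.0719, 0.1149]
tool_rot: [[-1.0, 0.023, 0.004], [0.023, 1.0, -0.002], [-0.004, -0.001, -1.0]]
ft_force: [-0.2, -0.6, -0.8]
grip_width: 0.0001
gripper_force: 0.0
```

```bash
python3 - <<'E'
from h import *
p=cam('side');C=cloud(p);x,y,z=C[...,0],C[...,1],C[...,2]
m=(z>.05)&(z<.0685)&(abs(x-.46)<.03)&(y>-.1)&(y<.02)
q=(C[m]-np.r_[PL,0])[:,:2]@RS+[.045,0]; print(m.sum(),q.min(0),q.max(0),q.mean(0))
to(sc(-.1,.065,.1),sc(-.1,.065,.073))
cam('wrist','w2')
E
```

```text
72 [-0.11158116 -0.02275535] [-0.08936046 -0.0059915 ] [-0.10020869 -0.01251379]
now [ 0.462  -0.0716  0.1133] t 5.5 F [-0.6  0.2 -0.9] w -0.0001
-> [0.465 0.056 0.1  ] tool mm [  0.3 127.6  13.3]
-> [0.465 0.056 0.073] tool mm [ 0.  0. 27.]
```

View pics/w2.png

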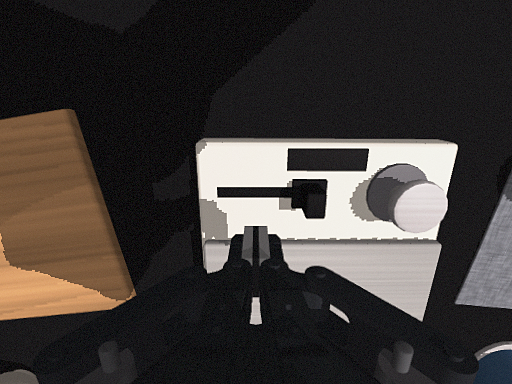

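The lock grip at (312,200) has reached the plunger end of its slot. Next I'll press the plunger.

Call:
servo_tool --deltas "0 0 30 0 0 0 0; 0 0 35 0 0 0 0; 0 0 35 0 0 0 0; 0 0 22 0 0 0 0; 0 0 5 10 0 0 0; 0 0 0 16 0 0 0; 0 0 0 8 0 0 0; 0 0 0 0 0 0 0"

```text
time_s: 6.22
position: [0.4632, 0.0557, 0.0763]
tool_rot: [[-1.0, 0.023, -0.006], [0.023, 1.0, 0.001], [0.006, 0.001, -1.0]]
ft_force: [-0.0, 0.3, 0.1]
grip_width: -0.0003
gripper_force: 0.0
```

```bash
python3 - <<'E'
from h import *
to(sc(-.1,.065,.056))
E
```

```text
now [0.4632 0.0557 0.0763] t 6.22 F [-0.   0.3  0.1] w -0.0003
-> [0.465 0.056 0.056] tool mm [-1.6  0.4 20.3]
```

Call:
servo_tool --deltas "0 -1 0 7 0 0 0; 0 0 0 6 0 0 0; 0 0 0 4 0 0 0; 0 0 0 3 0 0 0; 0 0 0 2 0 0 0; 0 0 0 0 0 0 0; 0 0 0 0 0 0 0"

```text
time_s: 6.8
position: [0.4661, 0.0551, 0.057]
tool_rot: [[-1.0, 0.023, 0.001], [0.023, 1.0, -0.0], [-0.001, -0.0, -1.0]]
ft_force: [0.3, 0.5, 5.9]
grip_width: -0.0003
gripper_force: 2.8
```

Call:
servo_tool --deltas "0 0 0 1.5 0 0 0; 0 0 0 1 0 0 0; 0 0 0 0 0 0 0; 0 0 0 0 0 0 0"

```text
time_s: 7.13
position: [0.4662, 0.0551, 0.0558]
tool_rot: [[-1.0, 0.023, 0.002], [0.023, 1.0, -0.001], [-0.002, -0.001, -1.0]]
ft_force: [-4.3, -0.1, 20.0]
grip_width: -0.0
gripper_force: 10.4
```

Call:
servo_tool --deltas "0 0 0 -8 0 0 0; 0 0 0 -12 0 0 0; 0 0 0 -25 0 0 0; 0.5 0 10 -38 0 0 0; 1 0 30 -30 0 0 0; 1 0 36 0 0 0 0; 1 0 36 0 0 0 0; 1 0 0 0 0 0 0"

```text
time_s: 7.8
position: [0.4677, 0.1712, 0.1671]
tool_rot: [[-1.0, 0.019, 0.001], [0.019, 1.0, 0.001], [-0.001, 0.002, -1.0]]
ft_force: [0.3, -0.1, -1.0]
grip_width: 0.0604
gripper_force: 0.0
```

```bash
cat >> h.py <<'E'
def jars(p,zmin=.055,zmax=.14,box=(.3,.68,-.48,.45)):
    C=cloud(p);x,y,z=C[...,0],C[...,1],C[...,2]; out=[]
    for r in env.spot_in('jar_a',p):
        if r['conf']<.3: continue
        u,v,w,h=r['bbox']; m=np.zeros(z.shape,bool); m[int(v-h/2):int(v+h/2)+1,int(u-w/2):int(u+w/2)+1]=1
        q=C[m&(z>.03)&(z<zmax)]
        if len(q)<30: continue
        zt=np.percentile(q[:,2],85); t=q[abs(q[:,2]-zt)<.006]
        c,rad=cv2.minEnclosingCircle(t[:,:2].astype(np.float32))
        print('jar conf %.2f'%r['conf'],'c',np.round(c,4),'r %.4f'%rad,'ztop %.4f'%np.median(t[:,2]),len(t), 'scale',np.round((np.array(c)-PL)@RS,4)); out.append(c)
    return out
E
python3 - <<'E'
from h import *
j=jars(cam('top')); to(*[[*c,.1] for c in j])
p=cam('side');print(proj(p,sc(-.1,.065,.07)))
C=cloud(p); m=np.linalg.norm(C[...,:2]-sc(-.1,.065,0)[:2],axis=-1)<.018;print('plunger z',np.percentile(C[m][:,2],[50,90]))
E
```

```text
jar conf 0.69 c [0.5767 0.349 ] r 0.0313 ztop 0.0803 436 scale [-0.0403  0.3607]
now [0.4677 0.1676 0.1664] t 7.9 F [ 0.5 -0.6 -0.6] w 0.0743
-> [0.577 0.349 0.1  ] tool mm [-105.3  183.6   66.3]
[325.23643057 216.20743532]
plunger z [0.06850035 0.07074497]
```

Call:
servo_tool --deltas "1 -15 25 0 0 0 0; 1 -20 35 0 0 0 0; 1 -20 35 0 0 0 0; 1 -20 35 0 0 0 0; 1 -20 35 0 0 0 0; 1 -10 17 15 0 0 0; 1 0 0 10 0 0 0; 1 0 0 0 0 0 0"

```text
time_s: 8.62
position: [0.5769, 0.345, 0.1382]
tool_rot: [[-1.0, 0.024, -0.005], [0.024, 1.0, -0.002], [0.005, -0.003, -1.0]]
ft_force: [0.4, -0.2, -0.3]
grip_width: 0.085
gripper_force: 0.0
```

```bash
python3 - <<'E'
from h import *
j=jars(cam('wrist')); cam('wrist','w3'); to([.5767,.349,.034])
print(jars(cam('top')))
E
```

```text
jar conf 0.95 c [0.6011 0.3368] r 0.0311 ztop 0.0809 3820 scale [-0.0156  0.3491]
jar conf 0.82 c [0.4448 0.2453] r 0.0313 ztop 0.0748 5659 scale [-0.1696  0.2537]
now [0.5776 0.3447 0.1424] t 8.77 F [ 0.5 -1.  -0.1] w 0.0854
-> [0.577 0.349 0.034] tool mm [  1.    4.3 108.4]
jar conf 0.71 c [0.6026 0.3356] r 0.0308 ztop 0.0807 137 scale [-0.0141  0.348 ]
[(0.6025660634040833, 0.33560270071029663)]
```

View pics/w3.png

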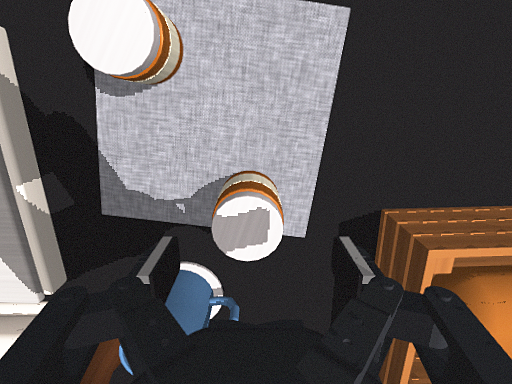

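The jar was knocked: it now stands at (.602,.336), at wrist-picture (248,225), still upright. I'll correct for that and descend.

Call:
servo_tool --deltas "1 -15 -4 0 0 0 0; 1 -10 -4 5 0 0 0; 1 0 0 20 0 0 0; 1 0 0 28 0 0 0; 1 0 0 28 0 0 0; 1 0 0 18 0 0 0; 1 0 0 6 0 0 0; 1 0 0 0 0 0 0"

```text
time_s: 9.53
position: [0.6018, 0.337, 0.0354]
tool_rot: [[-1.0, 0.023, -0.002], [0.023, 1.0, -0.001], [0.002, -0.001, -1.0]]
ft_force: [0.6, 0.3, 1.1]
grip_width: 0.0856
gripper_force: 0.0
```

```bash
python3 - <<'E'
from h import *
j=jars(cam('wrist')); to([.602,.3365,.034])
E
```

```text
jar conf 0.83 c [0.6009 0.3365] r 0.0312 ztop 0.0808 11480 scale [-0.0158  0.3489]
jar conf 0.82 c [0.4748 0.2455] r 0.0147 ztop 0.0429 422 scale [-0.1396  0.2547]
now [0.603  0.3377 0.0381] t 9.63 F [-0.2  0.1  1. ] w 0.0855
-> [0.602 0.336 0.034] tool mm [ 0.9 -1.2  4.1]
```

Call:
servo_tool --deltas "0.9 0 -1 4 0 0 0; 0.6 0 0 0 0 0 0; 0.4 0 0 0 0 0 0; 0.4 0 0 0 0 0 0; 0.4 0 0 0 0 0 0; 0.4 0 0 0 0 0 0; 0.4 0 0 0 0 0 0; 0.4 0 0 0 0 0 0" --newtons 45

```text
time_s: 10.3
position: [0.6026, 0.3368, 0.0338]
tool_rot: [[-1.0, 0.023, 0.002], [0.023, 1.0, 0.0], [-0.002, 0.0, -1.0]]
ft_force: [-1.5, -1.6, 5.6]
grip_width: 0.0647
gripper_force: 50.9
```

Call:
servo_tool --deltas "0.4 0 0 -4 0 0 0; 0.4 0 0 -10 0 0 0; 0.4 0 0 -18 0 0 0; 0.4 0 0 -22 0 0 0; 0.4 0 -8 -18 0 0 0; 0.4 -4 -16 -8 0 0 0; 0.4 -6 -24 0 0 0 0; 0.4 -6 -28 0 0 0 0"

```text
time_s: 10.97
position: [0.6164, 0.2596, 0.1131]
tool_rot: [[-1.0, 0.021, 0.001], [0.021, 1.0, 0.0], [-0.001, 0.0, -1.0]]
ft_force: [0.2, -0.3, -2.4]
grip_width: 0.0646
gripper_force: 50.5
```

Call:
servo_tool --deltas "0.4 -6 -30 0 0 0 0; 0.4 -6 -32 0 0 0 0; 0.4 -6 -32 0 0 0 0; 0.4 -6 -32 0 0 0 0; 0.4 -6 -32 0 0 0 0; 0.4 -4 -32 0 0 0 0; 0.4 0 -30 0 0 0 0; 0.4 0 -20 0 0 0 0"

```text
time_s: 11.63
position: [0.6445, 0.0158, 0.1122]
tool_rot: [[-1.0, 0.025, -0.001], [0.025, 1.0, -0.001], [0.001, -0.001, -1.0]]
ft_force: [0.8, -0.5, -2.1]
grip_width: 0.0649
gripper_force: 50.5
```

```bash
python3 - <<'E'
from h import *
to(sc(.092,0,.085),sc(.092,0,.078)); s=env.observe(); print(s['gripper_force'],np.round(s['tool_rot'],3)[:,2])
j=jars(cam('side'))
E
```

```text
now [0.6445 0.0158 0.1122] t 11.63 F [ 0.8 -0.5 -2.1] w 0.0649
-> [ 0.655 -0.014  0.085] tool mm [-11.3 -29.3  27.2]
-> [ 0.655 -0.014  0.078] tool mm [-0.  0.  7.]
50.51957666873932 [-0.001 -0.001 -1.   ]
jar conf 0.66 c [0.4458 0.2447] r 0.0323 ztop 0.0744 621 scale [-0.1686  0.2531]
jar conf 0.55 c [0.6399 0.0348] r 0.0296 ztop 0.1301 70 scale [0.0307 0.0482]
```

Call:
servo_tool --deltas "0.4 -4 -10 0 0 0 0; 0.4 -4 -10 4 0 0 0; 0.4 -2 -6 10 0 0 0; 0.4 0 0 8 0 0 0; 0.4 0 0 4 0 0 0; 0.4 0 0 0 0 0 0"

```text
time_s: 12.23
position: [0.6535, -0.0059, 0.0848]
tool_rot: [[-1.0, 0.022, -0.003], [0.022, 1.0, 0.001], [0.003, 0.001, -1.0]]
ft_force: [-0.6, -0.2, -2.3]
grip_width: 0.0648
gripper_force: 50.7
```

```bash
python3 - <<'E'
from h import *
to(sc(.092,0,.077))
E
```

```text
now [ 0.6535 -0.0059  0.0848] t 12.23 F [-0.6 -0.2 -2.3] w 0.0648
-> [ 0.655 -0.014  0.077] tool mm [-1.7 -7.9  7.7]
```

Call:
servo_tool --deltas "0.4 -1 -4 3 0 0 0; 0.4 0 -4 3 0 0 0; 0.4 0 0 1.5 0 0 0; 0.4 0 0 1 0 0 0; 0.4 0 0 0 0 0 0; 0.4 0 0 0 0 0 0"

```text
time_s: 12.73
position: [0.6552, -0.0145, 0.0783]
tool_rot: [[-1.0, 0.023, 0.0], [0.023, 1.0, 0.0], [-0.0, 0.0, -1.0]]
ft_force: [-0.8, -1.0, -2.8]
grip_width: 0.0647
gripper_force: 50.7
```

Call:
servo_tool --deltas "0.4 0 0 1 0 0 0; 0.4 0 0 1 0 0 0; 0.4 0 0 0 0 0 0; 0.4 0 0 0 0 0 0"

```text
time_s: 13.07
position: [0.6551, -0.0145, 0.0762]
tool_rot: [[-1.0, 0.023, -0.0], [0.023, 1.0, 0.0], [0.0, 0.0, -1.0]]
ft_force: [-0.5, 0.5, -2.0]
grip_width: 0.0648
gripper_force: 50.7
```

Call:
servo_tool --deltas "0.4 0 0 1 0 0 0; 0.4 0 0 0 0 0 0; 0.4 0 0 0 0 0 0"

```text
time_s: 13.32
position: [0.6552, -0.0145, 0.0758]
tool_rot: [[-1.0, 0.023, 0.001], [0.023, 1.0, -0.0], [-0.001, -0.0, -1.0]]
ft_force: [-3.1, -0.9, 3.8]
grip_width: 0.0647
gripper_force: 51.0
```

Contact. Release, then rise.

Call:
servo_tool --deltas "0.8 0 0 0 0 0 0; 1 0 0 0 0 0 0; 1 0 0 0 0 0 0; 1 0 0 0 0 0 0; 1 0 0 0 0 0 0; 1 0 0 -10 0 0 0; 1 0 0 -30 0 0 0; 1 0 0 -40 0 0 0"

```text
time_s: 13.98
position: [0.6539, -0.0144, 0.154]
tool_rot: [[-1.0, 0.023, -0.006], [0.023, 1.0, 0.001], [0.006, 0.001, -1.0]]
ft_force: [0.6, -0.0, -0.0]
grip_width: 0.0853
gripper_force: 0.0
```

Call:
servo_tool --deltas "1 15 15 -10 0 0 0; 1 25 32 -10 0 0 0; 1 25 36 0 0 0 0; 1 25 36 0 0 0 0; 1 25 36 0 0 0 0; 1 25 36 0 0 0 0; 1 20 30 0 0 0 0; 1 15 20 0 0 0 0"

```text
time_s: 14.65
position: [0.4887, 0.2254, 0.1762]
tool_rot: [[-1.0, 0.021, 0.001], [0.021, 1.0, 0.001], [-0.001, 0.001, -1.0]]
ft_force: [0.7, 0.1, -0.6]
grip_width: 0.0856
gripper_force: 0.0
```

```bash
python3 - <<'E'
from h import *
print('w');j=jars(cam('wrist'));print('t');j=jars(cam('top'));print('s');j=jars(cam('side')); to([.445,.2455,.034])
E
```

```text
w
jar conf 0.77 c [0.4447 0.2452] r 0.0310 ztop 0.0749 3489 scale [-0.1697  0.2536]
jar conf 0.76 c [ 0.627  -0.0261] r 0.0142 ztop 0.1069 135 scale [ 0.0193 -0.013 ]
t
jar conf 0.73 c [ 0.6551 -0.014 ] r 0.0308 ztop 0.1228 423 scale [ 0.0471 -0.0003]
jar conf 0.65 c [0.45   0.2183] r 0.0130 ztop 0.0720 15 scale [-0.1637  0.2269]
s
jar conf 0.75 c [ 0.6553 -0.0138] r 0.0315 ztop 0.1228 381 scale [0.0473 0.    ]
jar conf 0.66 c [0.446  0.2453] r 0.0323 ztop 0.0744 625 scale [-0.1684  0.2538]
jar conf 0.33 c [0.5844 0.0303] r 0.1056 ztop 0.0543 76 scale [-0.0246  0.0423]
now [0.4913 0.2222 0.1755] t 14.95 F [ 0.8  0.4 -0. ] w 0.0856
-> [0.445 0.246 0.034] tool mm [ 47.   22.2 141.4]
```

Call:
servo_tool --deltas "1 20 9 0 0 0 0; 1 20 9 10 0 0 0; 1 7 4 20 0 0 0; 1 0 0 20 0 0 0; 1 0 0 10 0 0 0; 1 0 0 0 0 0 0"

```text
time_s: 15.45
position: [0.4438, 0.2449, 0.1133]
tool_rot: [[-1.0, 0.024, -0.004], [0.024, 1.0, -0.001], [0.004, -0.001, -1.0]]
ft_force: [-0.5, 0.6, 0.2]
grip_width: 0.0854
gripper_force: 0.0
```

```bash
python3 - <<'E'
from h import *
print('w');j=jars(cam('wrist')); to([.445,.2452,.031])
E
```

```text
w
jar conf 0.64 c [0.4446 0.2451] r 0.0312 ztop 0.0749 4965 scale [-0.1698  0.2535]
now [0.4449 0.2454 0.1154] t 15.55 F [ 0.6 -0.2  0.3] w 0.0849
-> [0.445 0.245 0.031] tool mm [-0.1 -0.2 84.4]
```

Call:
servo_tool --deltas "1 0 0 15 0 0 0; 1 0 0 25 0 0 0; 1 0 0 25 0 0 0; 1 0 0 14 0 0 0; 1 0 0 5 0 0 0; 1 0 0 0 0 0 0; 0.7 0 0 0 0 0 0; 0.4 0 0 0 0 0 0"

```text
time_s: 16.22
position: [0.4451, 0.2462, 0.0327]
tool_rot: [[-1.0, 0.023, 0.003], [0.023, 1.0, 0.001], [-0.003, 0.001, -1.0]]
ft_force: [-6.5, -0.2, 20.0]
grip_width: 0.0647
gripper_force: 45.8
```

Call:
servo_tool --deltas "0.4 0 0 0 0 0 0; 0.4 0 0 0 0 0 0; 0.4 0 0 0 0 0 0; 0.4 0 0 0 0 0 0"

```text
time_s: 16.55
position: [0.445, 0.2462, 0.0328]
tool_rot: [[-1.0, 0.023, 0.003], [0.023, 1.0, 0.001], [-0.003, 0.001, -1.0]]
ft_force: [-0.8, -2.5, 5.3]
grip_width: 0.0647
gripper_force: 49.6
```

Call:
servo_tool --deltas "0.4 0 0 -4 0 0 0; 0.4 0 0 -10 0 0 0; 0.4 0 0 -20 0 0 0; 0.4 0 0 -25 0 0 0; 0.4 0 -8 -22 0 0 0; 0.4 -8 -16 -10 0 0 0; 0.4 -12 -24 0 0 0 0; 0.4 -15 -28 0 0 0 0"

```text
time_s: 17.22
position: [0.4772, 0.1693, 0.1236]
tool_rot: [[-1.0, 0.021, 0.002], [0.021, 1.0, 0.001], [-0.002, 0.001, -1.0]]
ft_force: [1.0, 0.1, -3.6]
grip_width: 0.0649
gripper_force: 51.2
```

Call:
servo_tool --deltas "0.4 -16 -32 0 0 0 0; 0.4 -16 -32 0 0 0 0; 0.4 -16 -32 0 0 0 0; 0.4 -14 -30 0 0 0 0; 0.4 -10 -25 0 0 0 0; 0.4 -6 -15 0 0 0 0; 0.4 0 0 0 0 0 0; 0.4 0 0 0 0 0 0"

```text
time_s: 17.88
position: [0.5513, 0.0012, 0.1223]
tool_rot: [[-1.0, 0.024, -0.0], [0.024, 1.0, 0.0], [0.0, 0.0, -1.0]]
ft_force: [0.6, -0.4, -4.4]
grip_width: 0.0643
gripper_force: 51.2
```

```bash
python3 - <<'E'
from h import *
to(sc(.0,0,.085),sc(0,0,.075));print(env.observe()['gripper_force'])
E
```

```text
now [0.5513 0.0012 0.1223] t 17.88 F [ 0.6 -0.4 -4.4] w 0.0643
-> [ 0.563 -0.011  0.085] tool mm [-12.  -12.4  37.3]
-> [ 0.563 -0.011  0.075] tool mm [-0. -0. 10.]
51.190282702445984
```

Call:
servo_tool --deltas "0.4 -6 -6 2 0 0 0; 0.4 -6 -6 8 0 0 0; 0.4 0 0 14 0 0 0; 0.4 0 0 10 0 0 0; 0.4 0 0 5 0 0 0; 0.4 0 0 3 0 0 0; 0.4 0 0 1 0 0 0; 0.4 0 0 0 0 0 0"

```text
time_s: 18.55
position: [0.5633, -0.0105, 0.0792]
tool_rot: [[-1.0, 0.022, 0.0], [0.022, 1.0, -0.0], [-0.0, -0.0, -1.0]]
ft_force: [-0.7, -1.1, -3.5]
grip_width: 0.0643
gripper_force: 51.2
```

Call:
servo_tool --deltas "0.4 0 0 1 0 0 0; 0.4 0 0 0 0 0 0; 0.4 0 0 0 0 0 0"

```text
time_s: 18.8
position: [0.5634, -0.0107, 0.0785]
tool_rot: [[-1.0, 0.023, 0.001], [0.023, 1.0, -0.0], [-0.001, -0.0, -1.0]]
ft_force: [0.2, -0.5, -3.1]
grip_width: 0.0643
gripper_force: 51.2
```

Call:
servo_tool --deltas "0.4 0 0 1.5 0 0 0; 0.4 0 0 1 0 0 0; 0.4 0 0 0 0 0 0; 0.4 0 0 0 0 0 0"

```text
time_s: 19.13
position: [0.5632, -0.0107, 0.0756]
tool_rot: [[-1.0, 0.023, -0.0], [0.023, 1.0, 0.0], [0.0, 0.0, -1.0]]
ft_force: [0.9, -0.1, -2.3]
grip_width: 0.0641
gripper_force: 51.2
```

Call:
servo_tool --deltas "0.4 0 0 1 0 0 0; 0.4 0 0 0 0 0 0; 0.4 0 0 0 0 0 0"

```text
time_s: 19.38
position: [0.5633, -0.0107, 0.0749]
tool_rot: [[-1.0, 0.023, 0.0], [0.023, 1.0, -0.0], [-0.0, -0.0, -1.0]]
ft_force: [-0.8, -0.3, 0.2]
grip_width: 0.0645
gripper_force: 51.3
```

Call:
servo_tool --deltas "0.8 0 0 0 0 0 0; 1 0 0 0 0 0 0; 1 0 0 0 0 0 0; 1 0 0 0 0 0 0; 1 0 0 0 0 0 0; 1 0 0 -10 0 0 0; 1 0 0 -30 0 0 0; 1 0 0 -40 0 0 0"

```text
time_s: 20.05
position: [0.562, -0.0105, 0.154]
tool_rot: [[-1.0, 0.023, -0.006], [0.023, 1.0, 0.001], [0.006, 0.001, -1.0]]
ft_force: [0.6, -0.3, -0.4]
grip_width: 0.0853
gripper_force: 0.0
```

Call:
servo_tool --deltas "0.5 20 10 -5 0 0 0; 0 25 18 0 0 0 0; 0 25 18 0 0 0 0; 0 20 14 0 0 0 0; 0 9 6 0 0 0 0; 0 0 0 10 0 0 0; 0 0 0 0 0 0 0; 0 0 0 0 0 0 0"

```text
time_s: 20.72
position: [0.4663, 0.0573, 0.15]
tool_rot: [[-1.0, 0.023, 0.0], [0.023, 1.0, -0.0], [-0.0, -0.0, -1.0]]
ft_force: [1.2, 0.2, 0.0]
grip_width: 0.0002
gripper_force: 0.0
```

```bash
python3 - <<'E'
from h import *
print('t');j=jars(cam('top'));print('s');j=jars(cam('side','s2')); to(sc(-.1,.065,.074))
E
```

```text
t
jar conf 0.87 c [ 0.6547 -0.0139] r 0.0309 ztop 0.1223 468 scale [ 0.0468 -0.0001]
jar conf 0.64 c [ 0.5642 -0.0099] r 0.0308 ztop 0.1166 464 scale [-0.0439  0.0016]
jar conf 0.41 c [ 0.6021 -0.0034] r 0.0710 ztop 0.1049 88 scale [-0.0061  0.009 ]
s
jar conf 0.72 c [ 0.5625 -0.0107] r 0.0327 ztop 0.1169 381 scale [-0.0455  0.0008]
jar conf 0.61 c [ 0.6554 -0.0136] r 0.0312 ztop 0.1227 359 scale [0.0474 0.0002]
now [0.4664 0.0572 0.1499] t 20.92 F [0.7 0.7 0.3] w 0.0005
-> [0.465 0.056 0.074] tool mm [ 1.7 -1.2 75.9]
```

View pics/s2.png

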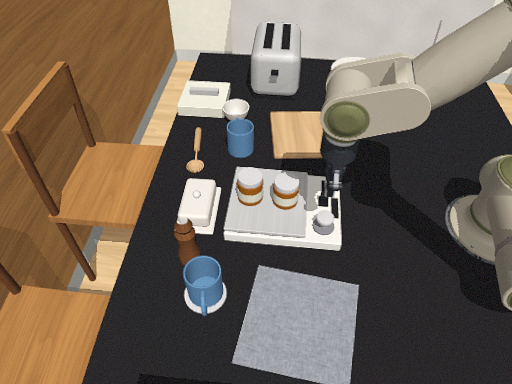

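Both jars stand upright on the platform at (250,187) and (286,190), and the gripper is above the plunger (324,222). I'll press for the reading.

Call:
servo_tool --deltas "0 1 -1 15 0 0 0; 0 0 0 25 0 0 0; 0 0 0 20 0 0 0; 0 0 0 12 0 0 0; 0 0 0 6 0 0 0; 0 0 0 6 0 0 0; 0 0 0 5 0 0 0; 0 0 0 3 0 0 0"

```text
time_s: 21.58
position: [0.4649, 0.0564, 0.0578]
tool_rot: [[-1.0, 0.023, 0.0], [0.023, 1.0, -0.0], [-0.0, -0.0, -1.0]]
ft_force: [-3.4, -0.3, 5.2]
grip_width: -0.0003
gripper_force: 2.7
```

Call:
servo_tool --deltas "0 0 0 1.5 0 0 0; 0 0 0 1 0 0 0; 0 0 0 0 0 0 0; 0 0 0 0 0 0 0"

```text
time_s: 21.92
position: [0.4649, 0.0564, 0.056]
tool_rot: [[-1.0, 0.023, 0.001], [0.023, 1.0, -0.0], [-0.001, -0.0, -1.0]]
ft_force: [-4.1, -1.2, 9.1]
grip_width: 0.0002
gripper_force: 4.2
```

Call:
servo_tool --deltas "0 0 0 1 0 0 0; 0 0 0 0 0 0 0; 0 0 0 0 0 0 0; 0 0 0 0 0 0 0"

```text
time_s: 22.25
position: [0.465, 0.0565, 0.0558]
tool_rot: [[-1.0, 0.023, 0.002], [0.023, 1.0, -0.001], [-0.002, -0.001, -1.0]]
ft_force: [-6.5, -1.0, 20.2]
grip_width: 0.0002
gripper_force: 9.8
```

Call:
servo_tool --deltas "0 0 0 -8 0 0 0; 0 0 0 -12 0 0 0; 0 0 0 -25 0 0 0; 0 0 0 -38 0 0 0; 0.5 0 0 -30 0 0 0; 1 -20 -14 0 0 0 0; 1 -25 -20 0 0 0 0; 1 -25 -20 0 0 0 0"

```text
time_s: 22.92
position: [0.5347, 0.0005, 0.1686]
tool_rot: [[-1.0, 0.022, 0.003], [0.022, 1.0, -0.001], [-0.003, -0.0, -1.0]]
ft_force: [-0.2, 1.0, -0.2]
grip_width: 0.0482
gripper_force: 0.0
```

```bash
python3 - <<'E'
from h import *
print('s');j=jars(cam('side')); to([.5628,-.0107,.075])
E
```

```text
s
jar conf 0.85 c [ 0.5638 -0.0112] r 0.0335 ztop 0.1167 382 scale [-0.0442  0.0003]
jar conf 0.66 c [ 0.6552 -0.0137] r 0.0319 ztop 0.1227 373 scale [0.0472 0.0001]
jar conf 0.52 c [ 0.6099 -0.0122] r 0.0781 ztop 0.1021 210 scale [0.0018 0.0004]
now [ 0.5366 -0.0017  0.1674] t 23.02 F [ 0.1  0.7 -0.3] w 0.0628
-> [ 0.563 -0.011  0.075] tool mm [-26.1  -8.2  92.5]
```

Jars unmoved. I'll grasp the near jar first.

Call:
servo_tool --deltas "1 -16 -5 0 0 0 0; 1 -10 -3 0 0 0 0; 1 0 0 5 0 0 0; 1 0 0 15 0 0 0; 1 0 0 0 0 0 0"

```text
time_s: 23.43
position: [0.5577, -0.0069, 0.1449]
tool_rot: [[-1.0, 0.023, -0.004], [0.023, 1.0, 0.001], [0.004, 0.001, -1.0]]
ft_force: [-1.2, 0.8, -0.3]
grip_width: 0.0853
gripper_force: 0.0
```

```bash
python3 - <<'E'
from h import *
print('w');j=jars(cam('wrist')); to([.5628,-.0107,.076])
E
```

```text
w
jar conf 0.68 c [ 0.6209 -0.013 ] r 0.0370 ztop 0.1225 1516 scale [ 0.0129 -0.0001]
jar conf 0.66 c [ 0.5629 -0.0108] r 0.0314 ztop 0.1169 5364 scale [-0.0451  0.0006]
jar conf 0.59 c [0.6941 0.2445] r 0.0178 ztop 0.0405 148 scale [0.0797 0.2591]
now [ 0.5586 -0.0072  0.147 ] t 23.53 F [0.7 0.5 1. ] w 0.0849
-> [ 0.563 -0.011  0.076] tool mm [-4.3 -3.5 71. ]
```

Call:
servo_tool --deltas "1 -4 -4 10 0 0 0; 1 0 0 20 0 0 0; 1 0 0 22 0 0 0; 1 0 0 12 0 0 0; 1 0 0 5 0 0 0; 1 0 0 0 0 0 0; 0.7 0 0 0 0 0 0; 0.4 0 0 0 0 0 0"

```text
time_s: 24.2
position: [0.5639, -0.0118, 0.0795]
tool_rot: [[-1.0, 0.023, 0.002], [0.023, 1.0, -0.0], [-0.002, -0.0, -1.0]]
ft_force: [-7.6, 0.7, 21.2]
grip_width: 0.0648
gripper_force: 45.3
```

Call:
servo_tool --deltas "0.4 0 0 0 0 0 0; 0.4 0 0 0 0 0 0; 0.4 0 0 0 0 0 0; 0.4 0 0 0 0 0 0"

```text
time_s: 24.53
position: [0.5639, -0.0118, 0.0796]
tool_rot: [[-1.0, 0.023, 0.003], [0.023, 1.0, -0.001], [-0.003, -0.0, -1.0]]
ft_force: [-1.1, -0.1, 6.6]
grip_width: 0.0642
gripper_force: 50.5
```

```bash
python3 - <<'E'
from h import *
p=cam('top');print([ (r['conf'],atz(p,r['uv'],.016)) for r in env.spot_point('board_top',p)[:1]])
B=np.array([.5055,-.3344])
to([.55,-.334,.14])
E
```

```text
[(0.61, array([ 0.51225683, -0.33194212,  0.016     ]))]
now [ 0.5639 -0.0118  0.0796] t 24.63 F [-1.3  0.1  5.5] w 0.0643
-> [ 0.55  -0.334  0.14 ] tool mm [   6.4 -322.5  -60.2]
```

Call:
servo_tool --deltas "0.4 0 0 -4 0 0 0; 0.4 0 0 -10 0 0 0; 0.4 0 0 -18 0 0 0; 0.4 0 -8 -16 0 0 0; 0.4 0 -16 -8 0 0 0; 0.4 1 -24 0 0 0 0; 0.4 1 -30 0 0 0 0; 0.4 1 -32 0 0 0 0"

```text
time_s: 25.3
position: [0.5575, -0.1221, 0.1351]
tool_rot: [[-1.0, 0.021, 0.0], [0.021, 1.0, -0.0], [-0.0, -0.0, -1.0]]
ft_force: [0.7, -0.3, -3.3]
grip_width: 0.0644
gripper_force: 50.9
```

Call:
servo_tool --deltas "0.4 1 -34 0 0 0 0; 0.4 1 -34 0 0 0 0; 0.4 1 -34 0 0 0 0; 0.4 1 -34 0 0 0 0; 0.4 0 -30 0 0 0 0; 0.4 0 -24 4 0 0 0; 0.4 0 -15 6 0 0 0; 0.4 0 0 10 0 0 0"

```text
time_s: 25.97
position: [0.5489, -0.3295, 0.1145]
tool_rot: [[-1.0, 0.026, 0.001], [0.026, 1.0, -0.002], [-0.002, -0.002, -1.0]]
ft_force: [-1.2, 0.2, -4.0]
grip_width: 0.0645
gripper_force: 51.0
```

```bash
python3 - <<'E'
from h import *
to([.553,-.334,.056])
E
```

```text
now [ 0.5489 -0.3295  0.1145] t 25.97 F [-1.2  0.2 -4. ] w 0.0645
-> [ 0.553 -0.334  0.056] tool mm [-4.1 -4.3 58.5]
```

Call:
servo_tool --deltas "0.4 -4 -2 16 0 0 0; 0.4 0 0 16 0 0 0; 0.4 0 0 12 0 0 0; 0.4 0 0 7 0 0 0; 0.4 0 0 3 0 0 0; 0.4 0 0 1 0 0 0; 0.4 0 0 0 0 0 0; 0.4 0 0 0 0 0 0"

```text
time_s: 26.63
position: [0.5533, -0.3286, 0.0599]
tool_rot: [[-1.0, 0.023, 0.001], [0.023, 1.0, -0.001], [-0.001, -0.001, -1.0]]
ft_force: [0.6, -0.4, -4.1]
grip_width: 0.0642
gripper_force: 51.0
```

Call:
servo_tool --deltas "0.4 0 -2 3 0 0 0; 0.4 0 -2 3 0 0 0; 0.4 0 0 1.5 0 0 0; 0.4 0 0 0 0 0 0; 0.4 0 0 0 0 0 0; 0.4 0 0 0 0 0 0"

```text
time_s: 27.13
position: [0.5529, -0.3326, 0.0517]
tool_rot: [[-1.0, 0.023, 0.0], [0.023, 1.0, -0.0], [-0.0, -0.0, -1.0]]
ft_force: [-0.2, 0.4, -2.6]
grip_width: 0.0643
gripper_force: 51.0
```

Call:
servo_tool --deltas "0.4 0 0 1 0 0 0; 0.4 0 0 0 0 0 0; 0.4 0 0 0 0 0 0; 0.4 0 0 0 0 0 0"

```text
time_s: 27.47
position: [0.553, -0.3326, 0.0508]
tool_rot: [[-1.0, 0.023, 0.0], [0.023, 1.0, -0.0], [-0.0, -0.0, -1.0]]
ft_force: [-0.4, -0.5, -2.7]
grip_width: 0.0644
gripper_force: 51.1
```

Call:
servo_tool --deltas "0.4 0 0 1 0 0 0; 0.4 0 0 0 0 0 0; 0.4 0 0 0 0 0 0; 0.4 0 0 0 0 0 0"

```text
time_s: 27.8
position: [0.5529, -0.3326, 0.0507]
tool_rot: [[-1.0, 0.023, 0.001], [0.023, 1.0, -0.001], [-0.001, -0.001, -1.0]]
ft_force: [-2.8, 1.0, 6.0]
grip_width: 0.0644
gripper_force: 51.9
```

Call:
servo_tool --deltas "0.8 0 0 0 0 0 0; 1 0 0 0 0 0 0; 1 0 0 0 0 0 0; 1 0 0 0 0 0 0; 1 0 0 -10 0 0 0; 1 0 0 -32 0 0 0; 1 0 0 -40 0 0 0; 1 0 0 -38 0 0 0"

```text
time_s: 28.47
position: [0.5527, -0.3323, 0.1718]
tool_rot: [[-1.0, 0.023, -0.0], [0.023, 1.0, 0.0], [0.0, 0.0, -1.0]]
ft_force: [0.3, 0.5, 0.2]
grip_width: 0.0851
gripper_force: 0.0
```

Call:
servo_tool --deltas "1 0 20 -5 0 0 0; 1 -10 32 0 0 0 0; 1 -15 38 0 0 0 0; 1 -15 38 0 0 0 0; 1 -15 38 0 0 0 0; 1 -15 38 0 0 0 0; 1 -12 38 0 0 0 0; 1 -10 34 0 0 0 0"

```text
time_s: 29.13
position: [0.6517, -0.056, 0.1753]
tool_rot: [[-1.0, 0.022, 0.001], [0.022, 1.0, -0.0], [-0.001, 0.0, -1.0]]
ft_force: [0.4, 0.6, -0.6]
grip_width: 0.0853
gripper_force: 0.0
```

```bash
python3 - <<'E'
from h import *
print('w');j=jars(cam('wrist'));print('s');j=jars(cam('side'));print('t');j=jars(cam('top')); to([.655,-.014,.08])
E
```

```text
w
jar conf 0.91 c [ 0.5576 -0.3092] r 0.0232 ztop 0.0476 378 scale [-0.0429 -0.2977]
jar conf 0.85 c [ 0.6539 -0.0144] r 0.0310 ztop 0.1229 4376 scale [ 0.0459 -0.0006]
jar conf 0.63 c [ 0.607  -0.0132] r 0.1466 ztop 0.0449 37325 scale [-0.001  -0.0006]
s
jar conf 0.93 c [ 0.6546 -0.0128] r 0.0313 ztop 0.1227 356 scale [0.0466 0.0009]
jar conf 0.81 c [ 0.5526 -0.3298] r 0.0325 ztop 0.0863 205 scale [-0.0475 -0.3184]
t
jar conf 0.86 c [ 0.553 -0.331] r 0.0308 ztop 0.0874 416 scale [-0.047  -0.3197]
jar conf 0.68 c [ 0.639  -0.0197] r 0.0230 ztop 0.1227 163 scale [ 0.0312 -0.0063]
now [ 0.651  -0.0596  0.1749] t 29.43 F [ 0.2 -0.3 -0.7] w 0.0853
-> [ 0.655 -0.014  0.08 ] tool mm [-2.9 45.7 94.9]
```

Call:
servo_tool --deltas "1 -2 20 0 0 0 0; 1 -1 18 0 0 0 0; 1 0 8 4 0 0 0; 1 0 0 14 0 0 0; 1 0 0 5 0 0 0; 1 0 0 0 0 0 0"

```text
time_s: 29.93
position: [0.6544, -0.0138, 0.1501]
tool_rot: [[-1.0, 0.024, -0.003], [0.024, 1.0, 0.0], [0.003, 0.0, -1.0]]
ft_force: [0.2, -1.2, -0.2]
grip_width: 0.0851
gripper_force: 0.0
```

```bash
python3 - <<'E'
from h import *
print('w');j=jars(cam('wrist')); to([.6545,-.014,.078])
E
```

```text
w
jar conf 0.93 c [ 0.6539 -0.0143] r 0.0310 ztop 0.1229 5502 scale [ 0.0459 -0.0006]
now [ 0.6552 -0.0138  0.1518] t 30.03 F [ 1.1 -0.1 -0.3] w 0.0853
-> [ 0.654 -0.014  0.078] tool mm [ 0.7 -0.2 73.8]
```

Call:
servo_tool --deltas "1 0 0 12 0 0 0; 1 0 0 22 0 0 0; 1 0 0 22 0 0 0; 1 0 0 12 0 0 0; 1 0 0 5 0 0 0; 1 0 0 0 0 0 0; 0.7 0 0 0 0 0 0; 0.4 0 0 0 0 0 0"

```text
time_s: 30.7
position: [0.656, -0.0133, 0.0804]
tool_rot: [[-1.0, 0.023, 0.003], [0.023, 1.0, -0.001], [-0.003, -0.001, -1.0]]
ft_force: [-5.6, 1.2, 14.2]
grip_width: 0.0649
gripper_force: 47.1
```

Call:
servo_tool --deltas "0.4 0 0 0 0 0 0; 0.4 0 0 0 0 0 0; 0.4 0 0 0 0 0 0; 0.4 0 0 0 0 0 0"

```text
time_s: 31.03
position: [0.6561, -0.0131, 0.0805]
tool_rot: [[-1.0, 0.023, 0.003], [0.023, 1.0, -0.001], [-0.003, -0.001, -1.0]]
ft_force: [-1.0, -1.7, 5.6]
grip_width: 0.0646
gripper_force: 50.8
```

Call:
servo_tool --deltas "0.4 0 0 -4 0 0 0; 0.4 0 0 -10 0 0 0; 0.4 0 0 -18 0 0 0; 0.4 0 0 -22 0 0 0; 0.4 6 -10 -18 0 0 0; 0.4 10 -16 -6 0 0 0; 0.4 14 -22 0 0 0 0; 0.4 16 -26 0 0 0 0"

```text
time_s: 31.7
position: [0.6073, -0.0855, 0.1578]
tool_rot: [[-1.0, 0.021, 0.001], [0.021, 1.0, -0.0], [-0.001, -0.0, -1.0]]
ft_force: [0.6, -1.0, -1.8]
grip_width: 0.0648
gripper_force: 50.4
```

Call:
servo_tool --deltas "0.4 17 -28 0 0 0 0; 0.4 18 -30 0 0 0 0; 0.4 18 -30 0 0 0 0; 0.4 18 -30 0 0 0 0; 0.4 18 -30 0 0 0 0; 0.4 17 -28 0 0 0 0; 0.4 15 -25 0 0 0 0; 0.4 8 -15 0 0 0 0"

```text
time_s: 32.37
position: [0.4719, -0.301, 0.1574]
tool_rot: [[-1.0, 0.025, -0.0], [0.025, 1.0, -0.001], [0.0, -0.001, -1.0]]
ft_force: [0.4, 0.2, -1.9]
grip_width: 0.0645
gripper_force: 50.5
```

```bash
python3 - <<'E'
from h import *
to([.459,-.336,.058]); print(env.observe()['gripper_force'])
E
```

```text
now [ 0.4719 -0.301   0.1574] t 32.37 F [ 0.4  0.2 -1.9] w 0.0645
-> [ 0.459 -0.336  0.058] tool mm [ 12.  -35.2  99.4]
50.47738552093506
```

Call:
servo_tool --deltas "0.4 6 -12 5 0 0 0; 0.4 5 -12 10 0 0 0; 0.4 0 -5 18 0 0 0; 0.4 0 0 20 0 0 0; 0.4 0 0 18 0 0 0; 0.4 0 0 12 0 0 0; 0.4 0 0 6 0 0 0; 0.4 0 0 0 0 0 0"

```text
time_s: 33.03
position: [0.4617, -0.3266, 0.066]
tool_rot: [[-1.0, 0.022, -0.002], [0.022, 1.0, 0.002], [0.002, 0.002, -1.0]]
ft_force: [-0.1, 0.2, -3.0]
grip_width: 0.0644
gripper_force: 50.5
```

```bash
python3 - <<'E'
from h import *
to([.459,-.336,.0515])
E
```

```text
now [ 0.4617 -0.3266  0.066 ] t 33.03 F [-0.1  0.2 -3. ] w 0.0644
-> [ 0.459 -0.336  0.052] tool mm [ 2.5 -9.5 14.5]
```

Call:
servo_tool --deltas "0.4 2 -5 3 0 0 0; 0.4 0 -3 4 0 0 0; 0.4 0 0 3 0 0 0; 0.4 0 0 1.5 0 0 0; 0.4 0 0 0 0 0 0; 0.4 0 0 0 0 0 0"

```text
time_s: 33.53
position: [0.4598, -0.3354, 0.0563]
tool_rot: [[-1.0, 0.023, 0.0], [0.023, 1.0, -0.0], [-0.0, -0.0, -1.0]]
ft_force: [-0.5, -0.2, -1.7]
grip_width: 0.0647
gripper_force: 50.5
```

Call:
servo_tool --deltas "0.4 0 0 1 0 0 0; 0.4 0 0 0 0 0 0; 0.4 0 0 0 0 0 0"

```text
time_s: 33.78
position: [0.4599, -0.3354, 0.0553]
tool_rot: [[-1.0, 0.023, 0.0], [0.023, 1.0, -0.0], [-0.0, -0.0, -1.0]]
ft_force: [-0.9, -0.6, -2.8]
grip_width: 0.0646
gripper_force: 50.5
```

Call:
servo_tool --deltas "0.4 0 0 1.5 0 0 0; 0.4 0 0 1 0 0 0; 0.4 0 0 0.5 0 0 0; 0.4 0 0 0 0 0 0; 0.4 0 0 0 0 0 0"

```text
time_s: 34.2
position: [0.4598, -0.3354, 0.0521]
tool_rot: [[-1.0, 0.023, -0.0], [0.023, 1.0, 0.0], [0.0, 0.0, -1.0]]
ft_force: [-0.2, 0.1, -2.5]
grip_width: 0.0645
gripper_force: 50.5
```

Call:
servo_tool --deltas "0.4 0 0 0.8 0 0 0; 0.4 0 0 0 0 0 0; 0.4 0 0 0 0 0 0"

```text
time_s: 34.45
position: [0.4598, -0.3355, 0.0516]
tool_rot: [[-1.0, 0.023, 0.0], [0.023, 1.0, -0.0], [-0.0, -0.0, -1.0]]
ft_force: [-1.7, 0.3, 1.1]
grip_width: 0.0649
gripper_force: 50.7
```

Call:
servo_tool --deltas "0.8 0 0 0 0 0 0; 1 0 0 0 0 0 0; 1 0 0 0 0 0 0; 1 0 0 0 0 0 0; 1 0 0 -10 0 0 0; 1 0 0 -32 0 0 0; 1 0 0 -40 0 0 0; 1 0 0 -30 0 0 0"

```text
time_s: 35.12
position: [0.46, -0.3356, 0.1667]
tool_rot: [[-1.0, 0.023, 0.001], [0.023, 1.0, -0.002], [-0.001, -0.002, -1.0]]
ft_force: [0.4, -1.5, 0.8]
grip_width: 0.0856
gripper_force: 0.0
```

Call:
servo_tool --deltas "0.5 0 30 0 0 0 0; 0 0 40 0 0 0 0; 0 0 40 0 0 0 0; 0 0 40 0 0 0 0; 0 0 40 0 0 0 0; 0 0 40 0 0 0 0; 0 0 40 0 0 0 0; 0 0 40 0 0 0 0"

```text
time_s: 35.78
position: [0.4666, -0.0237, 0.1643]
tool_rot: [[-1.0, 0.023, 0.001], [0.023, 1.0, -0.0], [-0.001, -0.0, -1.0]]
ft_force: [1.2, -0.7, 0.2]
grip_width: 0.0001
gripper_force: 0.0
```

```bash
python3 - <<'E'
from h import *
print('s');j=jars(cam('side'));print('t');p=cam('top','t9');j=jars(p); to(sc(-.1,.02,.1),sc(-.1,.02,.047))
E
```

```text
s
jar conf 0.85 c [ 0.4715 -0.3351] r 0.0300 ztop 0.0924 68 scale [-0.1284 -0.3258]
jar conf 0.74 c [ 0.5517 -0.3281] r 0.0341 ztop 0.0867 208 scale [-0.0484 -0.3168]
t
jar conf 0.64 c [ 0.5534 -0.3302] r 0.0311 ztop 0.0876 422 scale [-0.0467 -0.3189]
jar conf 0.63 c [ 0.4588 -0.3342] r 0.0316 ztop 0.0935 466 scale [-0.1411 -0.3252]
now [ 0.467  -0.0248  0.1641] t 35.98 F [0.7 0.  0.7] w 0.0002
-> [0.464 0.011 0.1  ] tool mm [ 4.2 35.8 64.1]
-> [0.464 0.011 0.047] tool mm [ 0.1  0.  53. ]
```

View pics/t9.png

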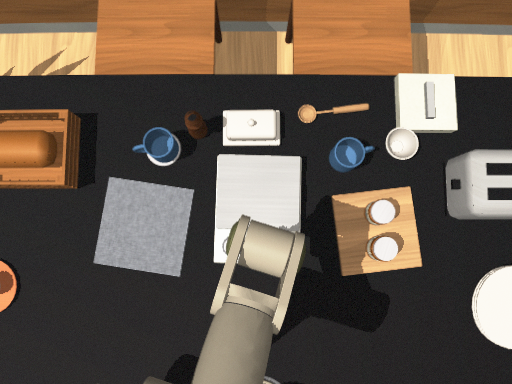

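Both jars stand on the board at (381,212) and (385,249), and the bystanders haven't moved. Next I'll move the lock home.

Call:
servo_tool --deltas "0 2 12 0 0 0 0; 0 2 14 0 0 0 0; 0 0 9 10 0 0 0; 0 0 0 20 0 0 0; 0 0 0 20 0 0 0; 0 0 0 8 0 0 0; 0 0 0 0 0 0 0; 0 0 0 0 0 0 0"

```text
time_s: 36.65
position: [0.4639, 0.0091, 0.1057]
tool_rot: [[-1.0, 0.024, -0.0], [0.024, 1.0, 0.0], [0.0, -0.0, -1.0]]
ft_force: [-0.5, -0.0, 0.3]
grip_width: -0.0002
gripper_force: 0.0
```

```bash
python3 - <<'E'
from h import *
to(sc(-.1,.02,.1),sc(-.1,.02,.047),sc(-.1,-.085+.008+.0127,.047))
E
```

```text
now [0.4639 0.0091 0.1057] t 36.65 F [-0.5 -0.   0.3] w -0.0002
-> [0.464 0.011 0.1  ] tool mm [0.4 2.  5.7]
-> [0.464 0.011 0.047] tool mm [-0.  0. 53.]
-> [ 0.461 -0.073  0.047] tool mm [  0.1 -84.3   0. ]
```

Call:
servo_tool --deltas "0 0 2 12 0 0 0; 0 0 0 18 0 0 0; 0 0 0 16 0 0 0; 0 0 0 8 0 0 0; 0 0 0 3 0 0 0; 0 0 0 0 0 0 0; 0 0 0 0 0 0 0"

```text
time_s: 37.23
position: [0.4643, 0.0114, 0.0492]
tool_rot: [[-1.0, 0.023, 0.001], [0.023, 1.0, -0.0], [-0.001, -0.0, -1.0]]
ft_force: [-0.6, -0.6, 0.4]
grip_width: 0.0003
gripper_force: 0.0
```

Call:
servo_tool --deltas "0 0 -8 0 0 0 0; 0 0 -12 0 0 0 0; 0 0 -14 0 0 0 0; 0 0 -14 0 0 0 0; 0 0 -12 0 0 0 0; 0 0 -8 0 0 0 0; 0 0 -5 0 0 0 0; 0 0 0 0 0 0 0"

```text
time_s: 37.9
position: [0.4623, -0.0624, 0.0487]
tool_rot: [[-1.0, 0.024, 0.001], [0.024, 1.0, -0.001], [-0.001, -0.001, -1.0]]
ft_force: [-0.0, 0.6, -0.1]
grip_width: -0.0003
gripper_force: 0.0
```

```bash
python3 - <<'E'
from h import *
to(sc(-.1,-.085+.008+.0127,.047))
E
```

```text
now [ 0.4623 -0.0624  0.0487] t 37.9 F [-0.   0.6 -0.1] w -0.0003
-> [ 0.461 -0.073  0.047] tool mm [  0.6 -10.9   1.7]
```

Call:
servo_tool --deltas "0 0 -4 0 0 0 0; 0 0 -4 0 0 0 0; 0 0 -3 0 0 0 0; 0 0 -1 0 0 0 0; 0 0 0 0 0 0 0; 0 0 0 0 0 0 0"

```text
time_s: 38.4
position: [0.4618, -0.073, 0.0484]
tool_rot: [[-1.0, 0.023, 0.0], [0.023, 1.0, 0.001], [-0.0, 0.001, -1.0]]
ft_force: [-0.1, 4.1, 2.2]
grip_width: -0.0001
gripper_force: 2.3
```

Call:
servo_tool --deltas "0 0 -1.5 0 0 0 0; 0 0 -1 0 0 0 0; 0 0 0 0 0 0 0; 0 0 0 0 0 0 0"

```text
time_s: 38.73
position: [0.4616, -0.0736, 0.0484]
tool_rot: [[-1.0, 0.023, 0.0], [0.023, 1.0, 0.004], [0.0, 0.004, -1.0]]
ft_force: [2.5, 18.4, 5.7]
grip_width: -0.0
gripper_force: 9.1
```

Call:
servo_tool --deltas "0 0 -1 0 0 0 0; 0 0 0 0 0 0 0; 0 0 0 0 0 0 0; 0 0 10 0 0 0 0; 0 0 14 0 0 0 0; 0 0 5 -20 0 0 0; 0 0 0 -38 0 0 0; 0 0 0 -38 0 0 0"

```text
time_s: 39.4
position: [0.4616, -0.0475, 0.1449]
tool_rot: [[-1.0, 0.022, -0.003], [0.022, 1.0, 0.0], [0.003, 0.0, -1.0]]
ft_force: [0.4, -0.5, -0.6]
grip_width: 0.0001
gripper_force: 0.0
```

Call:
servo_tool --deltas "0 25 30 -20 0 0 0; 0 25 38 0 0 0 0; 0 25 38 0 0 0 0; 0 20 38 0 0 0 0; 0 0 38 0 0 0 0; 0 0 20 0 0 0 0; 0 0 0 0 0 0 0; 0 0 0 0 0 0 0"

```text
time_s: 40.07
position: [0.3777, 0.1476, 0.1633]
tool_rot: [[-1.0, 0.02, 0.0], [0.02, 1.0, -0.001], [-0.0, -0.001, -1.0]]
ft_force: [0.2, -0.7, 0.1]
grip_width: -0.0001
gripper_force: 0.0
```

```bash
python3 - <<'E'
from h import *
p=cam('top','t10');jars(p)
for p in (p,cam('side','s10')):
    C=cloud(p);x,y,z=C[...,0],C[...,1],C[...,2]
    m=(z>.05)&(z<.0685)&(abs(x-.46)<.03)&(y>-.13)&(y<.02)
    q=(C[m]-np.r_[PL,0])[:,:2]@RS+[.045,0]; print(m.sum(),q.min(0),q.max(0),q.mean(0))
cv2.imwrite('pics/fin.png',cv2.imread('pics/s10.png'))
to()
E
```

```text
jar conf 0.74 c [ 0.553  -0.3301] r 0.0308 ztop 0.0877 391 scale [-0.047  -0.3188]
jar conf 0.58 c [ 0.4585 -0.3335] r 0.0318 ztop 0.0935 459 scale [-0.1415 -0.3245]
51 [-0.11022728 -0.09106212] [-0.08941427 -0.07777007] [-0.10009726 -0.08438258]
59 [-0.11098913 -0.09454656] [-0.09006874 -0.07569224] [-0.10012257 -0.08230445]
now [0.378  0.1462 0.1632] t 40.22 F [-0.4 -0.2  0.4] w -0.0001
```

View pics/fin.png

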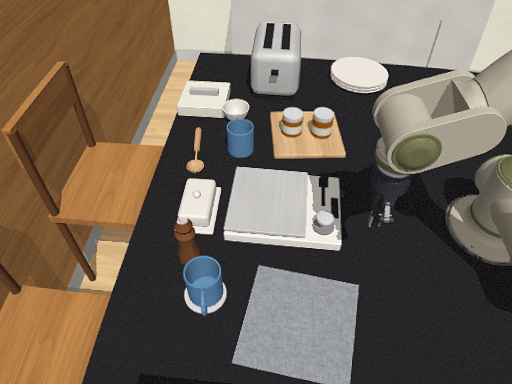

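Both jars are upright on the board at (292,122) and (323,122). The lock is home at (323,184), at scale y about -84 mm, and the arm touches nothing.

```bash
python3 -c "
from rig import env
print(env.close_job())"
```

```text
the job is handed in; nothing more can be done
None
```

The job is handed in, finished at about 40 s: I freed the lock, zeroed the empty scale, weighed both jars together, stood them upright on the board and slid the lock fully home.

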